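# Open the pantry filter valve to its set marker with the tube key

## Task

Take the T-handled tube key out of the wooden tray and slide it fully down over the bare stem of the filter valve, so that its two end tabs straddle the stem's cross pin. With the key, turn the valve counter-clockwise (seen from above) until its pointer lines up with the clip on the dial's rim, regripping as needed, and leave the key standing fully seated on the stem. Turn it only with the key: keep the gripper off the pointer and stem, do not shift the clip, and leave the tin, jar and carton where they are.

Things in the scene. Friction and masses are not known exactly. Their poses are not given: they have to be found in the camera images.
- key: loose upright steel tube key, 0.35 kg. Origin: centre of its open lower end, z up. Tube 38 mm outside, bore 21 mm, 51 mm deep. The lowest 14 mm is cut away but for two tabs 90 degrees wide, centred on its +y and -y; the 90 degree slots between open to +x and -x. Alike after a half turn
- key_bar (a point): centre of the key's T-bar, 86 mm above the key's origin (axes of the key), on an 11 mm neck that rises from the closed tube end at 55 mm. The bar is 80 mm long along x, 12 mm thick along y, 18 mm high
- spindle: turning part of the valve. Origin on the valve's axis at the top of its 46 mm brass hub, z up, 79 mm above the work surface; a seated key's origin comes to this point. A dark pointer runs along its +x, 3 to 9 mm below the origin. Stiff (0.2 N m), stays where left; starts shut or nearly so, opens counter-clockwise up to 3.2 rad from shut
- stem_top (a point): top of the bare brass stem, 42 mm above the spindle's origin (axes of the spindle). Stem 18 mm across, its top 7 mm tapering to 10 mm
- cross_pin (a point): centre of the steel cross pin, on the valve axis 6 mm above the spindle's origin. Pin 7 mm thick, 42 mm long along the spindle's y. The key seats if its x is within about 30 degrees of this y, either way round; it has that much lost motion before it drives the pin
- pointer_tip (a point): free end of the pointer, 54 mm from the valve axis along the spindle's x (axes of the spindle)
- marker_tip (a point): inner end of the small dark clip on the rim of the aluminium dial (dial 124 mm across, its top 68 mm above the work surface), 54 mm from the valve axis along its x; its x axis points radially outward. The clip is the opening to set: 1.7 to 2.7 rad counter-clockwise from the pointer's start
- valve: fixed valve on a grey plate 150 mm (x) by 200 mm (y), 12 mm thick; brass body, copper pipes along y. Origin: centre of the plate's underside, on the valve axis
- tray: fixed wooden pull-out tray, 220 mm (x) by 240 mm (y), walls 10 mm thick and 50 mm high with a scoop down to 28 mm in the -x front; floor 8 mm thick. Origin: centre of its underside
- tin: bystander: small metal tin 52 mm across, 55 mm high, in the tray; origin at its base centre
- jar: bystander: glass jar 72 mm across, 110 mm high; origin at its base centre
- carton: bystander: cardboard carton 50 x 90 mm, 100 mm high; origin at its base centre
There are look-alikes about, which are no part of the job. Of the things like the valve, leave any that is purple; of the rest the larger one is meant.

How it is judged (in metres and radians):
On the way, in this order (a step that is already met when the one before it is completed fails the run):
1. the key is fully down over the stem and astride the cross pin, with the pointer still more than 30 mm from the clip (horizontal distance between key and spindle below 0.005 m and z of key in the frame of spindle between -0.005 and 0.005 m and angle between key's own z axis and vertical below 0.1 rad and horizontal distance between pointer_tip and marker_tip above 0.03 m), for 0.2 s.
2. the pointer lines up with the clip (horizontal distance between pointer_tip and marker_tip below 0.006 m), for 0.2 s.
At the end, for the whole second after the job is handed in: The pointer's tip is within 6 mm (about 6 degrees) of the clip's inner end seen from above, the clip has not moved more than 6 mm, and the key stands released and at rest on the stem: within 5 mm of its axis and of full depth, and upright within 0.1 rad (horizontal distance between key and spindle below 0.005 m and z of key in the frame of spindle between -0.005 and 0.005 m and angle between key's own z axis and vertical below 0.1 rad and horizontal distance between pointer_tip and marker_tip below 0.006 m and linear speed of key below 0.02 m/s and distance of marker_tip from where it was at the start of the episode below 0.006 m); the robot touches nothing.
It fails at once if the gripper pushes on the pointer, hub or stem itself (over 3 N) (contact force between the fingers and spindle above 3 N).
It fails at once if the clip is shifted by more than 6 mm (distance of marker_tip from where it was at the start of the episode above 0.006 m).
It fails at once if the tin, jar or carton is shifted by more than 30 mm (distance of any of tin, jar, carton from where it was at the start of the episode above 0.03 m).
It also fails if it takes over 64 s, if anything falls off the work surface, if the arm or the gripper's body presses on something with over 40 N, if the wrist force passes 120 N, or if a joint passes its speed limit or range.

## Robot

A 6-joint arm with a two-finger parallel gripper is mounted at the origin on the work surface. World frame = base frame: x ahead of the robot, y to its left, z up, the work surface at z = 0. Lengths are in m, angles in degrees, forces in N, time in s.
With the tool pointing down it reaches from about 0.25 to 0.725 m from the base axis. Payload 9.7 kg.
Tool frame: the origin (TCP) lies at the very end of the fingers, on their centre line; the grasp point (between the pads) lies 19 mm behind it (bot.pinch_z is the distance from the TCP to the grasp point, in m); x points along the fingers, z is the direction in which the jaws open and shut, and the axes are right-handed (so a half turn about x gives the same grasp; the last joint's range is limited). The gripper opens to 85 mm and grips with 20 to 120 N. Pads are 22 mm wide; open, the fingers measure 114 mm over their backs; the gripper's body (76 mm by 85 mm) begins 54 mm behind the grasp point. The pads swing forward as they close: fully open they stand 13 mm farther back than shut.
Start: joints at [-75.057, 4.979, 10.078, 95.1, 0, 90], TCP at [0.142, -0.531, 0.231] pointing down, gripper open.
Joint ranges: [-179.16, 179.16], [-48.56, 103.87], [-65.8, 70.77], [-126.05, 130.52], [-82.76, 87.17], [-180, 180]. Speed limits (degrees/s): [127.2, 127.2, 147.25, 180, 180, 180].

## Interface

Orientations are given as [roll, pitch, yaw] about the fixed x, y, z axes, in that order (R = Rz(yaw) Ry(pitch) Rx(roll)).
In Python, from workcell import bot gives the robot as it stands.
- The arm moves only by the tool play_rows, never from a script. Its argument "rows" is a list of rows, each a list of 3 entries, a list of its own where there are three numbers: the shift along the tool's x, y, z in cm, then the turn about the tool's x in degrees, then the finger opening in cm, from 0 to 8.54. A call has 1 to 12 rows; each row is the pose to reach, as a shift and turn from the pose commanded when the call began, along the tool's axes at that moment; what a row does not reach only later rows make up. A row lasts 1/12 s, in which the tool goes at most 41.7 mm and 7.16 degrees, less where a joint would pass 70% of its speed; a pose out of reach is approached as far as the arm can. A call with a gripper value outside its range is refused whole. The fingers move at their own pace and stop on an object; "squeeze" is the grip in N (left out, the last holds). Time passes only in rows, so rows that repeat a pose let the fingers close. It gives the time, the measured TCP pose, the force and the opening at its end, in the units of the state.
- bot.get_obs(): the state, without advancing time (a new reading comes with each control period).
- bot.camera(name): name is "scene" or "top"; returns (picture, depth): 400x640x3 uint8, blue, green, red; 400x640 float32, m along the optical axis (not along the pixel's ray), 0 where there is no reading.
- bot.camera_model(name): a dict with "fx", "fy", "cx", "cy" (pixels), "origin" and "attitude" of the camera in the world. Camera axes: x right, y down, z forward; pixel columns grow to the right and rows downward; lengths in m; the calibration is good to about 2 mm. A picture is of the moment at which its call begins. camera_model takes no time and is no camera call.
- bot.job_done(): hands the job in, once; it reports no verdict.
The state is a dict: "time": time; "q": joint angles; "qd": joint speeds; "joint_efforts": joint torques, N m; "ee_pos": TCP position; "tcp_rot": TCP orientation; "wrist_force": force on the tool from outside, world axes, zero at the start; "torque": the same for the moment, N m; "opening": finger opening in m.
Only numpy, scipy, OpenCV 4.12 (cv2) and the standard library are available. Lean on these libraries where they do the work, as an engineer would, in place of code of your own. Each camera call takes 0.05 s, during which the arm holds its last target.

## Working session

There is one attempt and no reset: what is moved stays moved. The work goes in short steps, Python scripts to look and compute and a tool call to move; the robot and the scene stay as the last step left them, time stands still between calls to the robot, and variables do not carry over. Pictures are saved under pics/ and viewed, and the job is handed in when it is done.

Besides the shell and the picture viewer there is one more tool, called after ">>>" in YAML: its name, and indented under it one key for each argument. play_rows: Moves the arm, as the interface text tells. Its arguments: {"type":"object","properties":{"rows":{"type":"array"},"squeeze":{"type":"number"}},"required":["rows"]}

```bash
mkdir -p pics; ls; cat > h.py <<'E'
import numpy as np,cv2
from workcell import bot
from scipy.spatial.transform import Rotation as R
def snap(n,tag):
    im,d=bot.camera(n); cv2.imwrite(f'pics/{tag}.png',im); np.savez(f'pics/{tag}.npz',im=im,d=d); return im,d
def p2w(n,u,v,z=None,d=None):
    m=bot.camera_model(n); A=np.array(m['attitude'],float)
    if A.shape!=(3,3): A=R.from_euler('xyz',A,degrees=True).as_matrix()
    r=A@np.array([(u-m['cx'])/m['fx'],(v-m['cy'])/m['fy'],1.]); o=np.array(m['origin'])
    if d is not None: return o+r*d
    return o+r*(z-o[2])/r[2]
E
python3 - <<'E'
from h import *
for n in('scene','top'): print(n,bot.camera_model(n)); snap(n,n+'0')
print(bot.get_obs(),bot.pinch_z)
E
```

```text
pics
scene {'fx': 458.1674691288225, 'fy': 458.1674691288225, 'cx': 314.61623476739544, 'cy': 198.7754260688943, 'origin': array([ 0.99615187, -0.5514125 ,  1.09329375]), 'attitude': array([-1.42742357e+02,  1.18756952e-01,  4.37117463e+01])}
top {'fx': 364.4815818753942, 'fy': 364.4815818753942, 'cx': 315.7626461937112, 'cy': 197.93752343452454, 'origin': array([ 0.34156101, -0.02977293,  0.97004764]), 'attitude': array([-168.73608898,    1.06941679,  -90.64041329])}
{'time': 0.1, 'q': array([-7.50545935e+01,  5.00836073e+00,  1.00404590e+01,  9.50993471e+01,
       -8.71076232e-04,  9.00004614e+01]), 'qd': array([ 0.11069986, -0.04466433,  0.12884109, -0.00401634, -0.0824857 ,
       -0.01064647]), 'joint_efforts': array([ 1.49168813e-03, -5.21560729e+01,  4.65654767e+01,  1.58920884e-02,
        2.03366847e-05,  1.33818878e-05]), 'ee_pos': array([ 0.14178979, -0.53120755,  0.23066313]), 'tcp_rot': array([-179.25742665,   89.9327455 ,  105.68751894]), 'wrist_force': array([-0.07178978, -0.28114481,  0.89716767]), 'torque': array([-0.00809019,  0.01074611,  0.01799261]), 'opening': 0.08501684077576813} 0.0187
```

View pics/scene0.png

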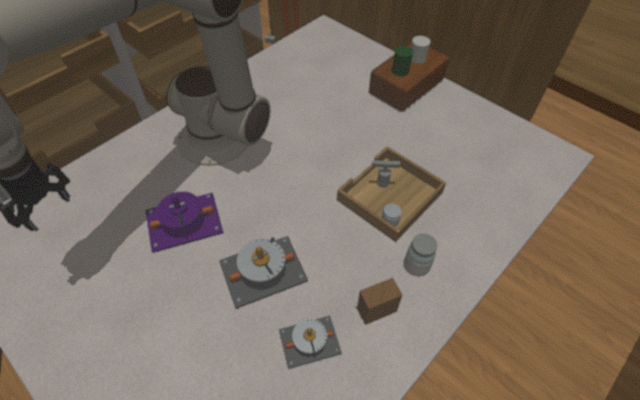

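View pics/top0.png

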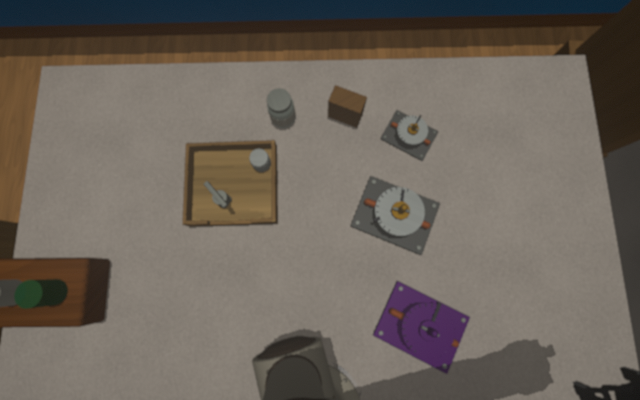

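```bash
python3 - <<'E'
import cv2,numpy as np
t=cv2.imread('pics/top0.png');s=cv2.imread('pics/scene0.png')
def c(im,x0,y0,w,h,k,n): cv2.imwrite(n,cv2.resize(cv2.convertScaleAbs(im[y0:y0+h,x0:x0+w],alpha=1.6),None,fx=k,fy=k,interpolation=cv2.INTER_CUBIC))
c(t,345,170,100,90,6,'pics/tv.png');c(t,175,130,110,100,6,'pics/tt.png')
c(s,215,225,100,80,7,'pics/sv.png');c(s,330,140,120,100,6,'pics/st.png')
E
```

```text
(no output)
```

View pics/tv.png

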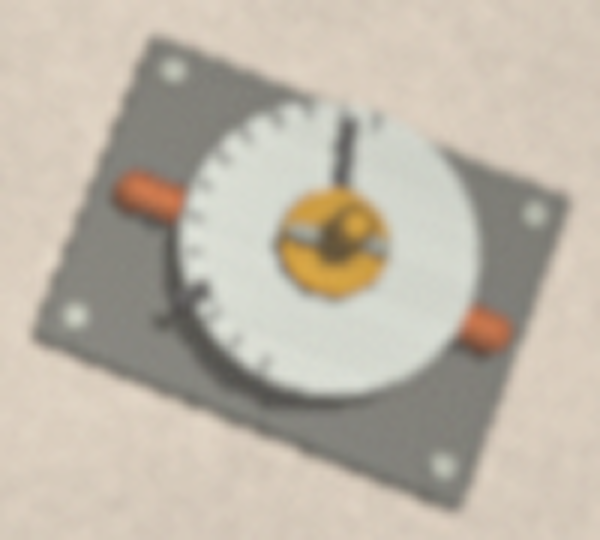

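View pics/tt.png

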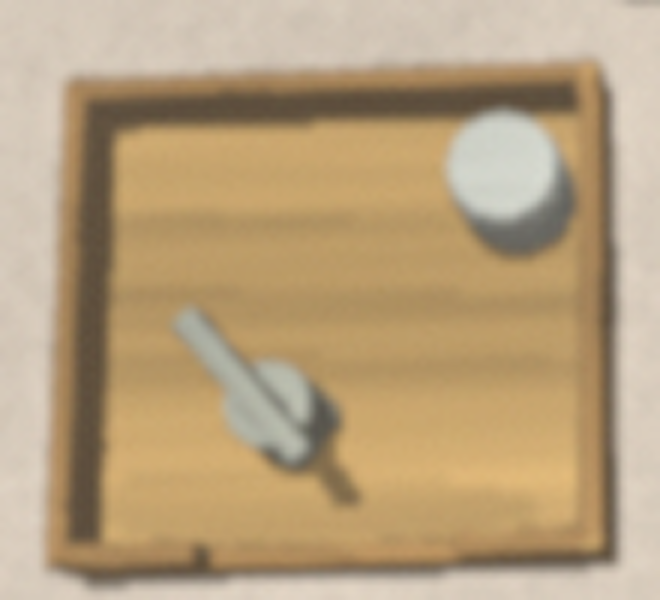

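View pics/sv.png

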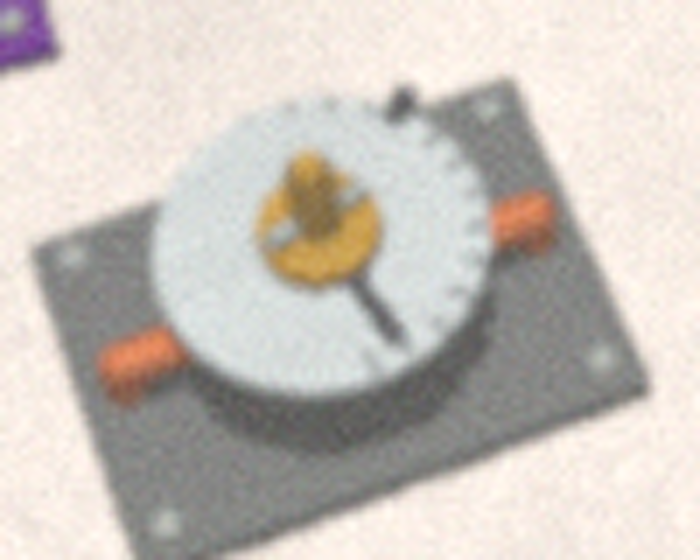

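View pics/st.png

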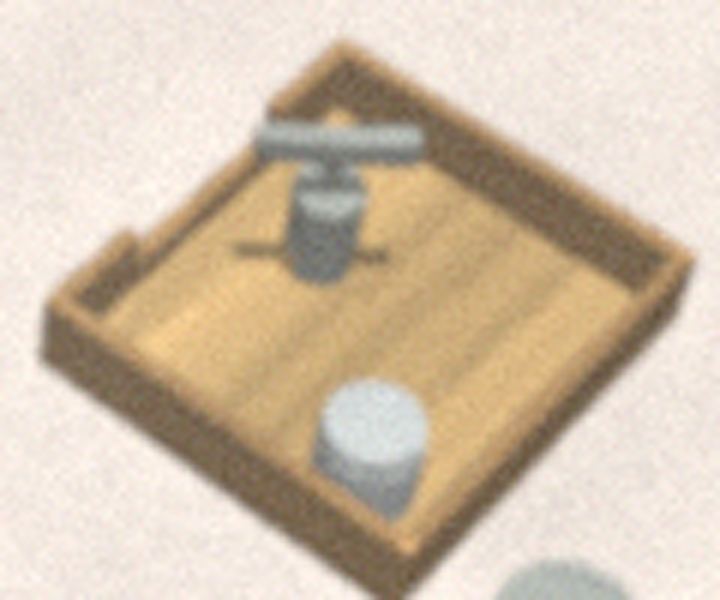

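```bash
cat >> h.py <<'E'
def cloud(n,d,x0,y0,x1,y1):
    m=bot.camera_model(n); A=R.from_euler('xyz',np.array(m['attitude']),degrees=True).as_matrix()
    v,u=np.mgrid[y0:y1,x0:x1]; dd=d[y0:y1,x0:x1]
    P=np.stack([(u-m['cx'])/m['fx']*dd,(v-m['cy'])/m['fy']*dd,dd],-1)@A.T+np.array(m['origin'])
    P[dd==0]=np.nan
    return P
E
python3 - <<'E'
from h import *
T=np.load('pics/top0.npz')['d'];S=np.load('pics/scene0.npz')['d']
def cr(x,y,x0,y0,k): return (x+.5)/k-.5+x0,(y+.5)/k-.5+y0
tv=lambda x,y:cr(x,y,345,170,6);tt=lambda x,y:cr(x,y,175,130,6);sv=lambda x,y:cr(x,y,215,225,7);st=lambda x,y:cr(x,y,330,140,6)
f=lambda n,a,z:p2w(n,*a,z=z)[:2].round(4)
print('hub',f('top',tv(334,242),.079),f('scene',sv(320,225),.079))
print('dial',f('top',tv(330,248),.068),f('scene',sv(321,246),.068))
print('stem',f('top',tv(356,222),.121),f('scene',sv(308,158),.121))
print('pin',f('top',tv(298,235),.087),f('top',tv(376,245),.087),f('scene',sv(355,196),.087),f('scene',sv(284,235),.087))
print('ptr tip',f('top',tv(348,118),.076),f('scene',sv(397,340),.076))
print('clip',f('top',tv(200,293),.074),f('scene',sv(400,108),.074))
print('bar',[f('top',tt(*a),.103) for a in((187,322),(297,448))],[f('scene',st(*a),.103) for a in((262,130),(420,132))])
print('tubetop',f('top',tt(272,405),.063),f('scene',st(335,198),.063))
print('plate',[f('top',tv(*a),.012) for a in((155,38),(570,200),(460,510),(35,335))])
for n,d,b1,b2 in(('top',T,(345,170,445,260),(175,130,285,230)),('scene',S,(215,225,315,305),(330,140,450,240))):
    P=cloud(n,d,*b1).reshape(-1,3);P=P[np.isfinite(P[:,0])]
    q=P[(P[:,2]>.055)&(P[:,2]<.09)];print(n,'dialpts',len(q),(q.min(0)+q.max(0))/2,np.median(q[:,2]))
    q=P[(P[:,2]>.1)];print('stem',len(q),q.mean(0) if len(q) else 0,P[:,2].max())
    P=cloud(n,d,*b2).reshape(-1,3);P=P[np.isfinite(P[:,0])]
    q=P[P[:,2]>.082];c=q.mean(0);w,v=np.linalg.eigh(np.cov(q[:,:2].T));e=v[:,1];s=(q[:,:2]-c[:2])@e
    print('bar',len(q),c,np.degrees(np.arctan2(e[1],e[0])),s.min(),s.max(),c[:2]+e*(s.min()+s.max())/2,q[:,2].max())
    q=P[(P[:,2]<.04)&(P[:,2]>-.01)];print(np.median(q[:,2]))
E
```

```text
hub [ 0.486  -0.2232] [ 0.4894 -0.2239]
dial [ 0.4853 -0.2237] [ 0.4906 -0.226 ]
stem [ 0.487  -0.2231] [ 0.4871 -0.2221]
pin [ 0.4878 -0.207 ] [ 0.4832 -0.2384] [ 0.4936 -0.2096] [ 0.4871 -0.2382]
ptr tip [ 0.5388 -0.2326] [ 0.5424 -0.2355]
clip [ 0.4663 -0.1681] [ 0.4713 -0.1679]
bar [array([0.5553, 0.2547]), array([0.5021, 0.2074])] [array([0.5027, 0.2074]), array([0.5587, 0.2589])]
tubetop [0.5283 0.2297] [0.5373 0.228 ]
plate [array([ 0.5911, -0.1626]), array([ 0.5142, -0.3428]), array([ 0.3792, -0.2852]), array([ 0.4574, -0.1046])]
top dialpts 1849 [ 0.48740656 -0.22100141  0.07503012] 0.06835615157641661
stem 52 [ 0.48614166 -0.22101861  0.1156481 ] 0.12331455912464517
bar 177 [0.52875515 0.23067809 0.1014927 ] -139.35036056105045 -0.04183508354498952 0.037841152312873085 [0.53027026 0.23197897] 0.10646471302033389
0.00686825992251533
scene dialpts 1571 [ 0.48751741 -0.22113424  0.07468407] 0.0681812916634168
stem 54 [ 0.49070166 -0.22538249  0.11366003] 0.12324355230912543
bar 303 [0.62010975 0.17582144 0.10247424] 149.03103562876126 -0.1779757371978352 0.12353699897923874 [0.64344889 0.16181507] 0.11559155847423286
0.002043345027076038
```

```bash
cat >> h.py <<'E'
def pose():
    o=bot.get_obs(); return np.array(o['ee_pos']),R.from_euler('xyz',o['tcp_rot'],degrees=True).as_matrix(),o
def zyaw(M): return np.degrees(np.arctan2(M[1,2],M[0,2]))
def to(target,yaw=None):
    p,M,o=pose(); s=M.T@(np.array(target)-p)*100
    t=None
    if yaw is not None: t=-((yaw-zyaw(M)+180)%360-180)
    print('shift cm',s.round(2),'turn',t,'q',np.round(o['q'],1),'pos',p.round(4),'zyaw',zyaw(M).round(2),'F',np.round(o['wrist_force'],1),'open',round(o['opening'],4),'t',round(o['time'],2))
E
python3 - <<'E'
from h import *
p,M,o=pose();print(M.round(3))
to([.5297,.2317,.19],131.5);to([.5297,.2317,.19],-48.5)
E
```

```text
[[-0.     0.966  0.258]
 [ 0.001  0.258 -0.966]
 [-1.    -0.    -0.001]]
shift cm [  4.14  57.15 -63.7 ] turn 153.44494507958058 q [-75.1   5.   10.   95.1  -0.   90. ] pos [ 0.1418 -0.5312  0.2307] zyaw -75.06 F [-0.1 -0.3  0.9] open 0.085 t 0.1
shift cm [  4.14  57.15 -63.7 ] turn -26.555054920419423 q [-75.1   5.   10.   95.1  -0.   90. ] pos [ 0.1418 -0.5312  0.2307] zyaw -75.06 F [-0.1 -0.3  0.9] open 0.085 t 0.1
```

>>> play_rows:
  rows:
    - [[0,57.1,-63.7],-26.5,8.5]
    - [[0,57.1,-63.7],-26.5,8.5]
    - [[0,57.1,-63.7],-26.5,8.5]
    - [[0,57.1,-63.7],-26.5,8.5]
    - [[0,57.1,-63.7],-26.5,8.5]
    - [[0,57.1,-63.7],-26.5,8.5]
    - [[0,57.1,-63.7],-26.5,8.5]
    - [[0,57.1,-63.7],-26.5,8.5]
    - [[0,57.1,-63.7],-26.5,8.5]
    - [[0,57.1,-63.7],-26.5,8.5]
    - [[0,57.1,-63.7],-26.5,8.5]
    - [[0,57.1,-63.7],-26.5,8.5]

```text
time: 1.1
ee_pos: [0.3685, -0.0835, 0.2313]
tcp_rot: [27.2, 90.0, -21.3]
wrist_force: [1.3, -1.1, 0.9]
opening: 0.0849
```

```bash
python3 - <<'E'
from h import *
to([.5297,.2317,.19],-48.5)
E
```

```text
shift cm [  4.13  32.95 -12.97] turn -0.06278186213518211 q [-12.8 -18.4 -11.   97.3  -0.  125.8] pos [ 0.3685 -0.0835  0.2313] zyaw -48.56 F [ 1.3 -1.1  0.9] open 0.0849 t 1.1
```

>>> play_rows:
  rows:
    - [[0,32.9,-13],0,8.5]
    - [[0,32.9,-13],0,8.5]
    - [[0,32.9,-13],0,8.5]
    - [[0,32.9,-13],0,8.5]
    - [[0,32.9,-13],0,8.5]
    - [[0,32.9,-13],0,8.5]
    - [[0,32.9,-13],0,8.5]
    - [[0,32.9,-13],0,8.5]
    - [[0,32.9,-13],0,8.5]
    - [[0,32.9,-13],0,8.5]
    - [[0,32.9,-13],0,8.5]
    - [[0,32.9,-13],0,8.5]

```text
time: 2.1
ee_pos: [0.5285, 0.2291, 0.231]
tcp_rot: [-97.4, 89.9, -146.0]
wrist_force: [-0.0, 0.1, -0.1]
opening: 0.0851
```

```bash
python3 - <<'E'
from h import *
to([.5297,.2317,.075],-48.5)
snap('top','top1');s,_=snap('scene','scene1')
cv2.imwrite('pics/s1.png',cv2.resize(cv2.convertScaleAbs(s[80:260,280:480],alpha=1.5),None,fx=4,fy=3,interpolation=2))
E
```

```text
shift cm [15.6   0.28 -0.12] turn -0.058643599486742914 q [ 23.4   8.7  14.1  95.5  -0.  162. ] pos [0.5285 0.2291 0.231 ] zyaw -48.56 F [-0.   0.1 -0.1] open 0.0851 t 2.1
```

View pics/s1.png

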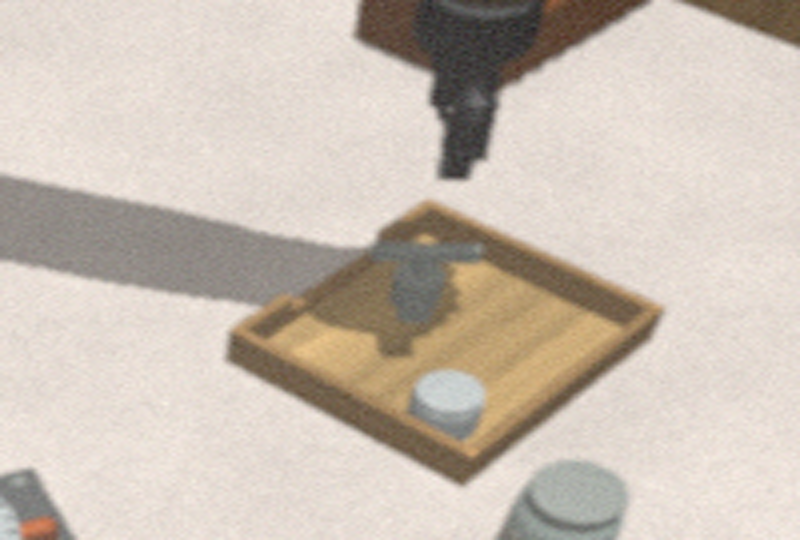

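>>> play_rows:
  rows:
    - [[3,0.28,-0.1],0,8.5]
    - [[6,0.28,-0.1],0,8.5]
    - [[9,0.28,-0.1],0,8.5]
    - [[11,0.28,-0.1],0,8.5]
    - [[13,0.28,-0.1],0,8.5]
    - [[14,0.28,-0.1],0,8.5]
    - [[15,0.28,-0.1],0,8.5]
    - [[15.5,0.28,-0.1],0,8.5]
    - [[15.5,0.28,-0.1],0,8.5]
    - [[15.5,0.28,-0.1],0,8.5]

```text
time: 3.03
ee_pos: [0.5307, 0.2322, 0.0772]
tcp_rot: [69.8, 89.9, 21.2]
wrist_force: [0.1, 1.0, -0.0]
opening: 0.085
```

```bash
python3 - <<'E'
from h import *
to([.5297,.2317,.075],-48.5)
s,_=snap('scene','scene2');t,_=snap('top','top2')
cv2.imwrite('pics/s2.png',np.hstack([cv2.resize(cv2.convertScaleAbs(s[130:230,330:430],alpha=1.7),None,fx=4,fy=4,interpolation=2),cv2.resize(cv2.convertScaleAbs(t[140:240,170:270],alpha=1.7),None,fx=4,fy=4,interpolation=2)]))
E
```

```text
shift cm [ 0.22 -0.1  -0.03] turn -0.07278777969065686 q [ 23.6   8.7  -2.9  78.4  -0.  162.2] pos [0.5307 0.2322 0.0772] zyaw -48.57 F [ 0.1  1.  -0. ] open 0.085 t 3.03
```

View pics/s2.png

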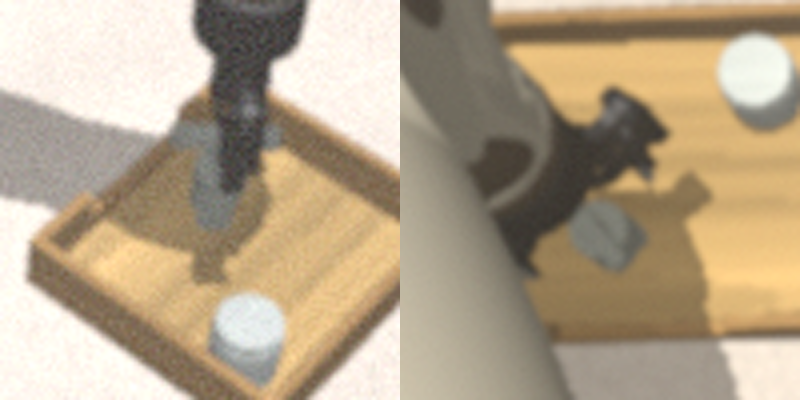

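>>> play_rows:
  rows:
    - [[0,0,0],0,0.5]
    - [[0,0,0],0,0.5]
    - [[0,0,0],0,0.5]
    - [[0,0,0],0,0.5]
    - [[0,0,0],0,0.5]
    - [[0,0,0],0,0.5]
    - [[0,0,0],0,0.5]
    - [[0,0,0],0,0.5]
    - [[0,0,0],0,0.5]
    - [[0,0,0],0,0.5]
  squeeze: 80

```text
time: 3.97
ee_pos: [0.5303, 0.2323, 0.0764]
tcp_rot: [136.6, 90.0, 88.1]
wrist_force: [-1.7, 1.0, 2.5]
opening: 0.0107
```

>>> play_rows:
  rows:
    - [[-1,0,0],0,0.5]
    - [[-2,0,0],0,0.5]
    - [[-4,0,0],0,0.5]
    - [[-6,0,0],0,0.5]
    - [[-9,0,0],0,0.5]
    - [[-12,0,0],0,0.5]
    - [[-14,0,0],0,0.5]
    - [[-14,0,0],0,0.5]
    - [[-14,0,0],0,0.5]

```text
time: 4.72
ee_pos: [0.5309, 0.2323, 0.2176]
tcp_rot: [69.5, 89.9, 20.9]
wrist_force: [-1.6, -0.7, -3.8]
opening: 0.0105
```

```bash
python3 - <<'E'
from h import *
to([.487,-.2228,.217],-10)
s,_=snap('scene','scene3')
cv2.imwrite('pics/s3.png',cv2.resize(cv2.convertScaleAbs(s[80:200,330:450],alpha=1.7),None,fx=5,fy=5,interpolation=2))
E
```

```text
shift cm [ 1.000e-02 -3.341e+01  3.122e+01] turn -38.56277555819585 q [ 23.6   8.7  12.6  93.8  -0.  162.2] pos [0.5309 0.2323 0.2176] zyaw -48.56 F [-1.6 -0.7 -3.8] open 0.0105 t 4.72
```

View pics/s3.png

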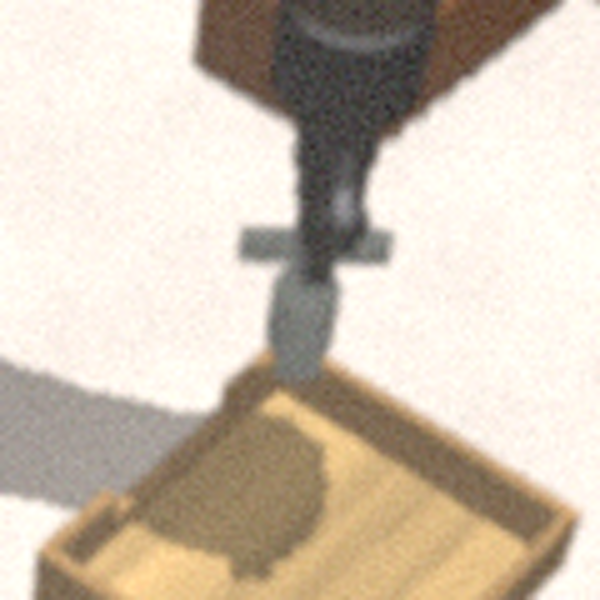

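>>> play_rows:
  rows:
    - [[-0.5,-2,1.9],-3,0.5]
    - [[-0.5,-5,4.7],-7,0.5]
    - [[-0.5,-8,7.5],-12,0.5]
    - [[-0.5,-11,10.3],-17,0.5]
    - [[-0.5,-14,13.1],-22,0.5]
    - [[-0.5,-17,15.9],-27,0.5]
    - [[-0.5,-20,18.7],-31,0.5]
    - [[-0.5,-23,21.5],-35,0.5]
    - [[-0.5,-26,24.3],-37,0.5]
    - [[-0.5,-29,27.1],-38,0.5]
    - [[-0.5,-31,29],-38,0.5]
    - [[-0.5,-32.5,30.4],-38,0.5]

```text
time: 5.77
ee_pos: [0.4865, -0.2133, 0.2192]
tcp_rot: [176.3, 89.8, 165.6]
wrist_force: [1.2, 0.1, -3.5]
opening: 0.0107
```

```bash
python3 - <<'E'
from h import *
to([.487,-.2228,.217],-10)
E
```

```text
shift cm [ 0.21 -0.92  0.23] turn -0.676021133806529 q [-23.7   2.3   5.9  93.8  -0.   77. ] pos [ 0.4865 -0.2133  0.2192] zyaw -10.68 F [ 1.2  0.1 -3.5] open 0.0107 t 5.77
```

>>> play_rows:
  rows:
    - [[0,-0.9,0.2],0,0.5]
    - [[0,-0.9,0.2],0,0.5]
    - [[0,-0.9,0.2],0,0.5]
    - [[0,-0.9,0.2],0,0.5]

```text
time: 6.1
ee_pos: [0.4882, -0.2189, 0.2207]
tcp_rot: [151.5, 89.9, 141.0]
wrist_force: [0.1, 0.1, -2.3]
opening: 0.0105
```

```bash
python3 - <<'E'
from h import *
to([.487,-.2228,.217],-10)
s,_=snap('scene','scene4');t,_=snap('top','top4')
cv2.imwrite('pics/s4.png',cv2.resize(cv2.convertScaleAbs(s[180:300,200:340],alpha=1.7),None,fx=5,fy=5,interpolation=2))
cv2.imwrite('pics/t4.png',cv2.resize(cv2.convertScaleAbs(t[150:270,330:470],alpha=1.7),None,fx=5,fy=5,interpolation=2))
E
```

```text
shift cm [ 0.36 -0.4  -0.04] turn -0.5121160058613441 q [-24.2   2.8   6.6  93.9   0.   76.3] pos [ 0.4882 -0.2189  0.2207] zyaw -10.51 F [ 0.1  0.1 -2.3] open 0.0105 t 6.1
```

View pics/s4.png

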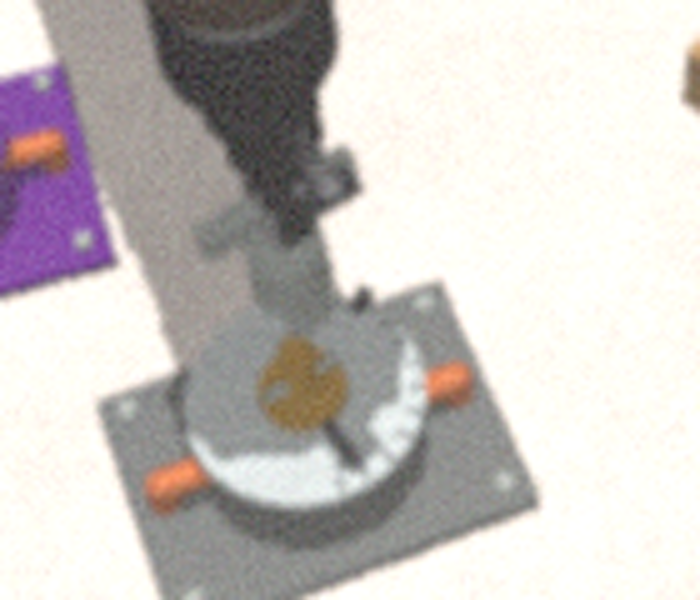

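View pics/t4.png

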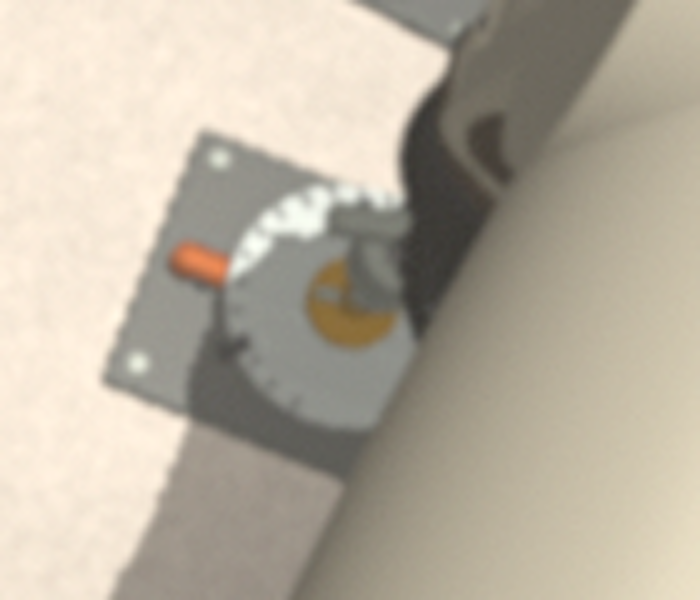

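```bash
cat >> h.py <<'E'
def proj(n,P):
    m=bot.camera_model(n); A=R.from_euler('xyz',np.array(m['attitude']),degrees=True).as_matrix()
    q=(np.atleast_2d(P)-np.array(m['origin']))@A
    return np.stack([q[:,0]/q[:,2]*m['fx']+m['cx'],q[:,1]/q[:,2]*m['fy']+m['cy']],1)
def circ(c,r,z):
    a=np.linspace(0,2*np.pi,73); return np.stack([c[0]+r*np.cos(a),c[1]+r*np.sin(a),0*a+z],1)
def overlay(tag,n,box,k,curves):
    im=np.load(f'pics/{tag}.npz')['im']; x0,y0,x1,y1=box
    o=cv2.resize(cv2.convertScaleAbs(im[y0:y1,x0:x1],alpha=1.7),None,fx=k,fy=k,interpolation=2)
    for P,col in curves:
        q=((proj(n,P)-[x0,y0]+.5)*k-.5).round().astype(int)
        cv2.polylines(o,[q.reshape(-1,1,2)],False,col,1)
    return o
def keycurves(c,z0,K,col=(0,0,255)):
    K=np.radians(K);x=np.array([np.cos(K),np.sin(K)]);y=np.array([-x[1],x[0]])
    L=[(circ(c,.019,z0),col),(circ(c,.019,z0+.055),col)]
    for h in(.077,.095):
        L.append((np.array([[*(np.array(c)+a*.04*x+b*.006*y),z0+h] for a,b in((1,1),(1,-1),(-1,-1),(-1,1),(1,1))]),col))
    return L
def valvecurves(c,th,col=(255,0,0)):
    a=np.radians(th)
    return [(circ(c,.062,.068),col),(circ(c,.023,.079),col),(circ(c,.005,.121),col),(np.array([[*c,.076],[c[0]+.054*np.cos(a),c[1]+.054*np.sin(a),.076]]),col)]
E
python3 - <<'E'
from h import *
p=(.4882,-.2189)
cv=keycurves(p,.2207-.0675,79.5)+valvecurves((.487,-.2228),-10.5)
cv2.imwrite('pics/o4s.png',overlay('scene4','scene',(210,190,330,290),6,cv))
cv2.imwrite('pics/o4t.png',overlay('top4','top',(360,170,440,260),6,cv))
E
```

```text
(no output)
```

View pics/o4s.png

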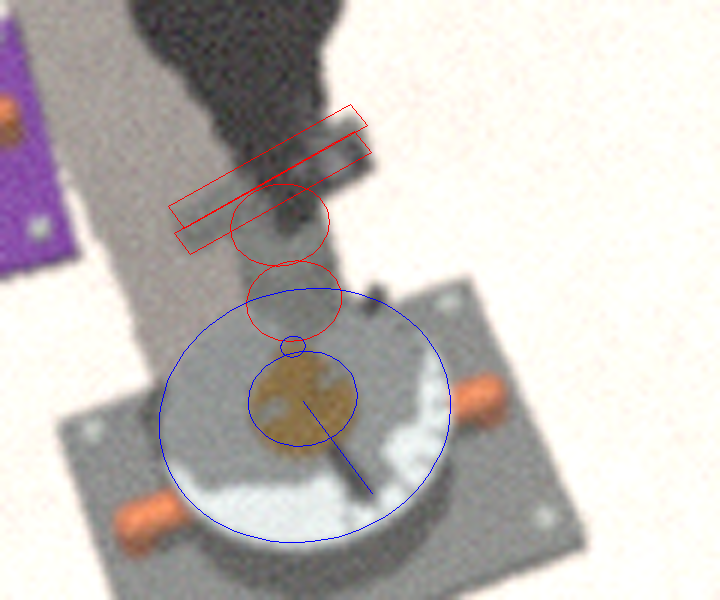

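View pics/o4t.png

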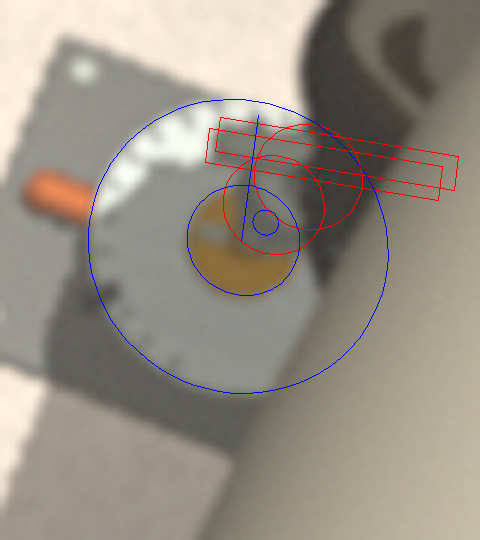

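```bash
python3 - <<'E'
from h import *
a=overlay('top4','top',(385,180,425,215),14,[]);cv2.imwrite('pics/z4t.png',a)
b=overlay('scene4','scene',(230,195,290,255),10,[]);cv2.imwrite('pics/z4s.png',b)
d=np.load('pics/top4.npz')['d'];P=cloud('top',d,394,190,414,205)
np.set_printoptions(linewidth=200);print((P[...,2]*1000).round(0)[::1,::1])
d=np.load('pics/scene4.npz')['d'];P=cloud('scene',d,236,206,284,246).reshape(-1,3)
q=P[(P[:,2]>.155)&(P[:,2]<.2)];print(len(q),q.min(0),q.max(0))
q=P[(P[:,2]>.225)&(P[:,2]<.27)];print(len(q),q.min(0),q.max(0))
E
```

```text
[[ 67.  68. 248. 246. 250. 246. 247. 247. 246.  75.  74.  66.  69.  70.  70. 230. 245. 353. 360. 366.]
 [ 71. 238. 248. 248. 248. 247. 248. 247. 249. 247. 249. 249. 249. 247. 245. 233. 245. 252. 356. 360.]
 [ 66. 239. 248. 248. 248. 249. 247. 249. 247. 247. 249. 247. 247. 249. 247. 246. 247. 248. 355. 359.]
 [ 67. 240. 246. 248. 249. 247. 247. 248. 249. 248. 249. 246. 248. 248. 247. 248. 249. 246. 294. 356.]
 [ 72. 243. 246. 247. 247. 249. 249. 250. 246. 248. 247. 248. 247. 249. 248. 245. 248. 246. 295. 352.]
 [233. 239. 244. 244. 245. 245. 249. 247. 247. 247. 248. 247. 247. 245. 246. 246. 248. 290. 296. 317.]
 [ 68. 232. 235. 236. 238. 239. 240. 241. 244. 246. 246. 248. 247. 244. 248. 247. 246. 289. 298. 312.]
 [ 69.  66.  69.  71.  66.  67. 232. 233. 234. 235. 240. 239. 238. 244. 243. 245. 252. 292. 298. 305.]
 [ 67.  67.  67.  68.  69.  67. 183. 198. 206. 207. 207. 206. 232. 234. 235. 244. 266. 291. 295. 298.]
 [ 69.  66.  68.  65.  68. 172. 186. 200. 207. 208. 207. 207. 209. 205. 234. 245. 265. 287. 289. 289.]
 [ 67.  69.  71.  68.  69. 179. 187. 198. 207. 206. 209. 206. 208. 226. 236. 243. 260. 268. 276. 281.]
 [ 68.  68.  67.  80.  81. 176. 186. 197. 205. 207. 208. 208. 210. 228. 234. 234. 260. 270. 270. 274.]
 [ 68.  78.  81.  79.  77. 178. 187. 197. 202. 208. 210. 207. 206. 224. 226. 230. 240. 245. 258. 265.]
 [ 79.  78.  78.  81.  78. 175. 186. 191. 199. 205. 207. 207. 207. 208. 207. 230. 241. 248. 253. 267.]
 [ 77.  78.  76.  78.  81. 173. 179. 186. 194. 200. 207. 206. 209. 205. 206. 231. 239. 274. 242. 269.]]
147 [ 0.4820077  -0.23832524  0.15570268] [ 0.50967293 -0.20448063  0.19994999]
199 [ 0.45805978 -0.25952585  0.22703094] [ 0.52028961 -0.17945658  0.26987159]
```

View pics/z4t.png

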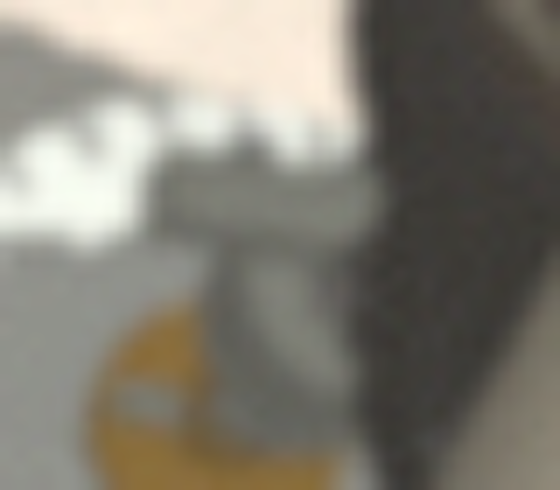

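View pics/z4s.png

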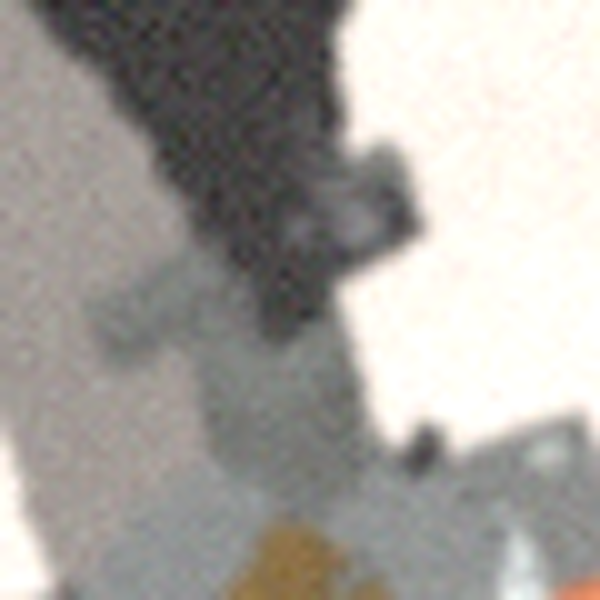

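```bash
python3 - <<'E'
from h import *
to([.487,-.2228,.217],-10.5)
snap('top','top5');snap('scene','scene5')
to([.487,-.2228,.217],-10.5)
p,M,o=pose()
print(M[:,0])
cv=keycurves(p[:2],p[2]-.0682,79.5)
cv2.imwrite('pics/o5s.png',overlay('scene5','scene',(225,190,295,255),9,cv+valvecurves((.487,-.2228),-10.5)))
cv2.imwrite('pics/o5t.png',overlay('top5','top',(370,175,430,235),9,cv+valvecurves((.487,-.2228),-10.5)))
for n,b in(('top',(390,185,415,215)),('scene',(236,200,275,246))):
    d=np.load(f'pics/{n}5.npz')['d'];P=cloud(n,d,*b).reshape(-1,3)
    q=P[(abs(P[:,2]-.2477)<.0025)];print(n,'bartop',len(q),q.mean(0),q.min(0),q.max(0))
    q=P[(abs(P[:,2]-.2075)<.003)];print(n,'tubetop',len(q),q.mean(0),q.min(0),q.max(0))
E
```

```text
shift cm [ 0.41 -0.42 -0.06] turn 0.02891014698906247 q [-24.1   2.7   6.6  93.9   0.   76.3] pos [ 0.4884 -0.2188  0.2211] zyaw -10.47 F [ 0.2 -0.7 -2.8] open 0.0104 t 6.2
shift cm [ 0.43 -0.39 -0.07] turn 0.023473374860287777 q [-24.2   2.7   6.6  93.9   0.   76.3] pos [ 0.4884 -0.2191  0.2213] zyaw -10.48 F [-0.6  0.8 -3.5] open 0.0104 t 6.3
[ 1.30784069e-04  3.80166114e-05 -9.99999991e-01]
top bartop 88 [ 0.49279973 -0.19502787  0.24743992] [ 0.4721033  -0.21054566  0.24524186] [ 0.49979253 -0.18012452  0.2499668 ]
top tubetop 45 [ 0.48197411 -0.20689583  0.20771822] [ 0.47100942 -0.21421523  0.20538663] [ 0.49088358 -0.20010572  0.21005426]
scene bartop 80 [ 0.48797048 -0.23065116  0.24762986] [ 0.476156   -0.25858439  0.24529423] [ 0.50187775 -0.180031    0.25002477]
scene tubetop 93 [ 0.4958778  -0.22395314  0.20747819] [ 0.47854288 -0.23882664  0.20456553] [ 0.5090258  -0.20256218  0.2104532 ]
```

View pics/o5s.png

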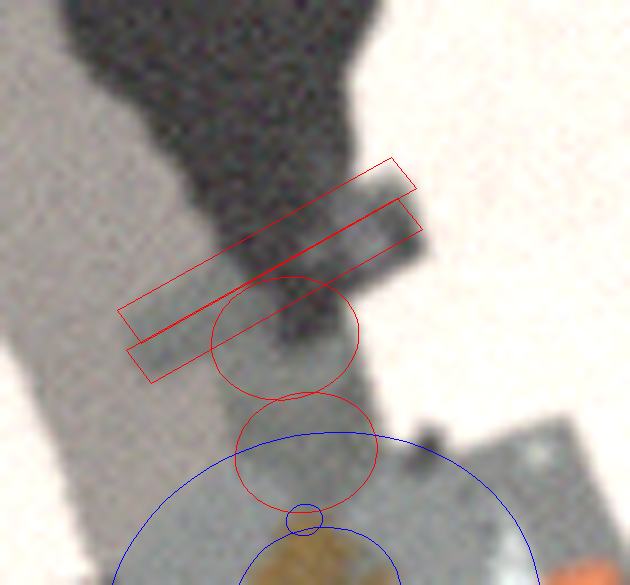

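View pics/o5t.png

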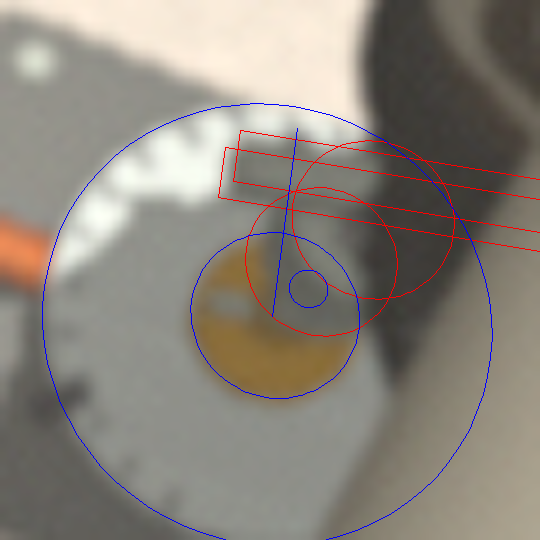

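>>> play_rows:
  rows:
    - [[0,-0.4,-0.05],0,0.5]
    - [[0,-0.4,-0.05],0,0.5]
    - [[0,-0.4,-0.05],0,0.5]
    - [[0,-0.4,-0.05],0,0.5]
    - [[0,-0.4,-0.05],0,0.5]
    - [[0,-0.4,-0.05],0,0.5]

```text
time: 6.8
ee_pos: [0.487, -0.2239, 0.2213]
tcp_rot: [-5.0, 90.0, -15.6]
wrist_force: [-0.3, -0.1, -2.9]
opening: 0.0108
```

```bash
python3 - <<'E'
from h import *
snap('scene','scene6')
to([.487,-.2228,.1472],-10.5)
p,M,o=pose()
cv=keycurves(p[:2],p[2]-.0682,79.5)
cv2.imwrite('pics/o6s.png',overlay('scene6','scene',(215,190,305,265),8,cv+valvecurves((.487,-.2228),-10.5)))
E
```

```text
shift cm [ 7.41  0.1  -0.02] turn -0.061736196233795226 q [-24.7   2.8   6.7  93.9   0.   75.9] pos [ 0.487  -0.2239  0.2213] zyaw -10.56 F [-0.  -0.1 -3.5] open 0.0105 t 6.85
```

View pics/o6s.png

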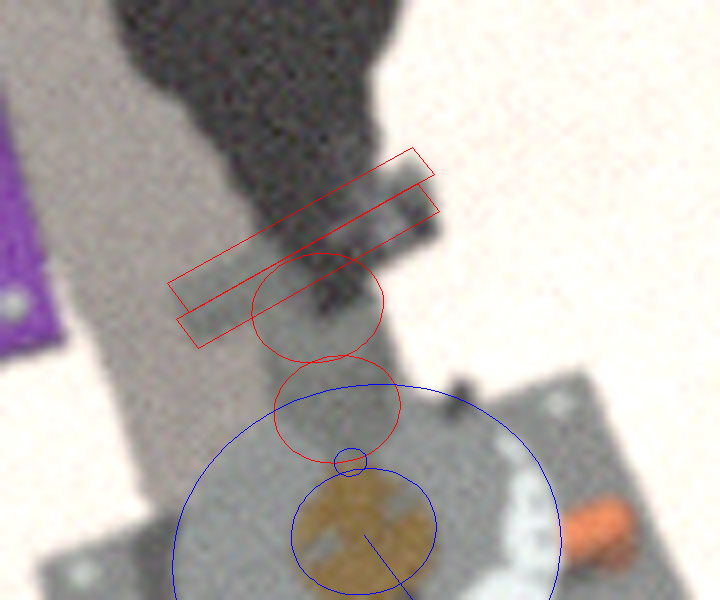

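>>> play_rows:
  rows:
    - [[0.8,0.1,0],0,0.5]
    - [[1.6,0.1,0],0,0.5]
    - [[2.4,0.1,0],0,0.5]
    - [[3.0,0.1,0],0,0.5]
    - [[3.4,0.1,0],0,0.5]
    - [[3.8,0.1,0],0,0.5]
    - [[4.2,0.1,0],0,0.5]
    - [[4.2,0.1,0],0,0.5]

```text
time: 7.52
ee_pos: [0.4869, -0.2228, 0.1785]
tcp_rot: [167.8, 90.0, 157.2]
wrist_force: [0.6, -0.6, -2.8]
opening: 0.0105
```

```bash
python3 - <<'E'
from h import *
to([.487,-.2228,.1472],-10.5)
E
```

```text
shift cm [ 3.13 -0.    0.01] turn -0.05579006449536905 q [-24.6   2.3   1.4  89.2  -0.   76. ] pos [ 0.4869 -0.2228  0.1785] zyaw -10.56 F [ 0.6 -0.6 -2.8] open 0.0105 t 7.52
```

>>> play_rows:
  rows:
    - [[0.4,0,0],0,0.5]
    - [[0.8,0,0],0,0.5]
    - [[1.2,0,0],0,0.5]
    - [[1.6,0,0],0,0.5]
    - [[2.0,0,0],0,0.5]
    - [[2.3,0,0],0,0.5]
    - [[2.6,0,0],0,0.5]
    - [[2.6,0,0],0,0.5]

```text
time: 8.18
ee_pos: [0.4869, -0.2228, 0.1526]
tcp_rot: [164.5, 90.0, 153.9]
wrist_force: [-0.6, 0.2, -3.8]
opening: 0.0107
```

```bash
python3 - <<'E'
from h import *
to([.487,-.2228,.1472],-10.5)
E
```

```text
shift cm [ 0.54 -0.    0.01] turn -0.05821521928740481 q [-24.6   2.2  -1.6  86.3   0.   76. ] pos [ 0.4869 -0.2228  0.1526] zyaw -10.56 F [-0.6  0.2 -3.8] open 0.0107 t 8.18
```

>>> play_rows:
  rows:
    - [[0.2,0,0],0,0.5]
    - [[0.35,0,0],0,0.5]
    - [[0.5,0,0],0,0.5]
    - [[0.58,0,0],0,0.5]
    - [[0.58,0,0],0,0.5]
    - [[0.58,0,0],0,0.5]

```text
time: 8.68
ee_pos: [0.4872, -0.2229, 0.1476]
tcp_rot: [-3.8, 90.0, -14.4]
wrist_force: [-0.2, -0.2, -3.3]
opening: 0.0105
```

```bash
python3 - <<'E'
from h import *
snap('scene','scene7')
to([.487,-.2228,.1472],-10.5)
p,M,o=pose()
cv=keycurves((.487,-.2228),.079,79.5)
cv2.imwrite('pics/o7s.png',np.hstack([overlay('scene7','scene',(215,200,305,300),5,valvecurves((.487,-.2228),-10.5)+cv),overlay('scene7','scene',(215,200,305,300),4,[])[:0] if 0 else overlay('scene7','scene',(235,200,305,300),5,[])]))
E
```

```text
shift cm [ 0.03  0.01 -0.02] turn -0.05527014376141892 q [-24.6   2.1  -2.2  85.7  -0.   76. ] pos [ 0.4871 -0.2229  0.1475] zyaw -10.56 F [ 0.5  0.5 -2.7] open 0.0106 t 8.73
```

View pics/o7s.png

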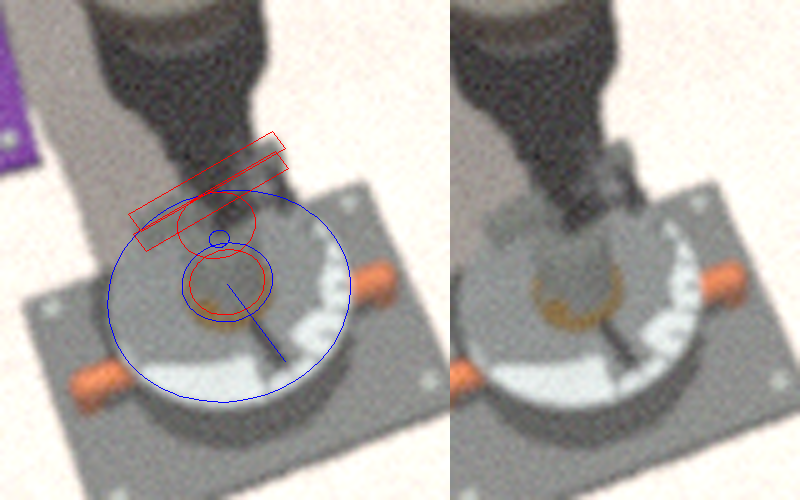

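>>> play_rows:
  rows:
    - [[0.05,0,0],0,0.5]
    - [[0.1,0,0],0,0.5]
    - [[0.1,0,0],0,0.5]
    - [[0.1,0,0],0,0.5]

```text
time: 9.07
ee_pos: [0.4873, -0.223, 0.1473]
tcp_rot: [-16.1, 89.9, -26.7]
wrist_force: [-2.4, 0.9, 5.7]
opening: 0.0105
```

>>> play_rows:
  rows:
    - [[-0.05,0,0],-5,0.5]
    - [[-0.05,0,0],-11,0.5]
    - [[-0.05,0,0],-17,0.5]
    - [[-0.05,0,0],-22,0.5]
    - [[-0.05,0,0],-27,0.5]
    - [[-0.05,0,0],-32,0.5]
    - [[-0.05,0,0],-37,0.5]
    - [[-0.05,0,0],-43,0.5]
    - [[-0.05,0,0],-49,0.5]
    - [[-0.05,0,0],-55,0.5]
    - [[-0.05,0,0],-60,0.5]
    - [[-0.05,0,0],-60,0.5]

```text
time: 10.07
ee_pos: [0.487, -0.2229, 0.1473]
tcp_rot: [-110.4, 90.0, -60.8]
wrist_force: [-2.2, 1.0, 4.5]
opening: 0.0108
```

```bash
python3 - <<'E'
from h import *
snap('scene','scene8');snap('top','top8')
to([.487,-.2228,.1472],-10.5)
print(bot.get_obs()['torque'])
cv2.imwrite('pics/o8s.png',np.hstack([overlay('scene8','scene',(215,200,305,300),5,[]),overlay('top8','top',(350,170,420,270),5,[])]))
E
```

```text
shift cm [0.02 0.01 0.  ] turn 59.76549879037334 q [-24.6   2.1  -2.2  85.7  -0.   16.1] pos [ 0.487  -0.2229  0.1474] zyaw 49.27 F [-3.   1.1  4.9] open 0.0107 t 10.17
[ 0.25201997  0.83576659 -0.09197362]
```

View pics/o8s.png

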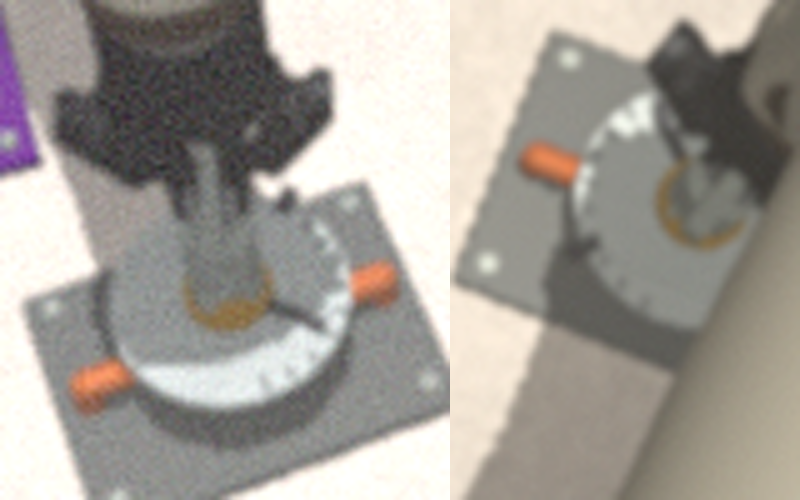

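>>> play_rows:
  rows:
    - [[0,0,0],-5,0.5]
    - [[0,0,0],-11,0.5]
    - [[0,0,0],-17,0.5]
    - [[0,0,0],-23,0.5]
    - [[0,0,0],-29,0.5]
    - [[0,0,0],-35,0.5]
    - [[0,0,0],-42,0.5]
    - [[0,0,0],-49,0.5]
    - [[0,0,0],-56,0.5]
    - [[0,0,0],-63,0.5]
    - [[0,0,0],-70,0.5]
    - [[0,0,0],-70,0.5]

```text
time: 11.17
ee_pos: [0.4868, -0.2231, 0.1473]
tcp_rot: [118.1, 90.0, -122.2]
wrist_force: [-4.3, 0.1, 5.2]
opening: 0.0106
```

```bash
python3 - <<'E'
from h import *
snap('scene','scene9');snap('top','top9')
to([.487,-.2228,.1472],-10.5)
cv2.imwrite('pics/o9s.png',overlay('scene9','scene',(230,220,300,290),9,[]))
cv2.imwrite('pics/o9t.png',overlay('top9','top',(360,170,430,250),7,[]))
E
```

```text
shift cm [ 0.01 -0.03  0.02] turn 129.77325903237028 q [-24.6   2.1  -2.2  85.7  -0.  -53.9] pos [ 0.4868 -0.2231  0.1473] zyaw 119.27 F [-4.3 -0.8  5.6] open 0.0109 t 11.27
```

View pics/o9s.png

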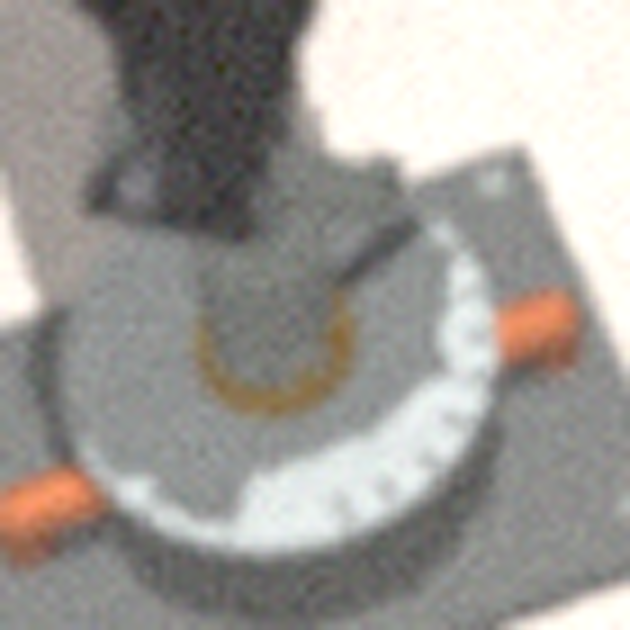

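View pics/o9t.png

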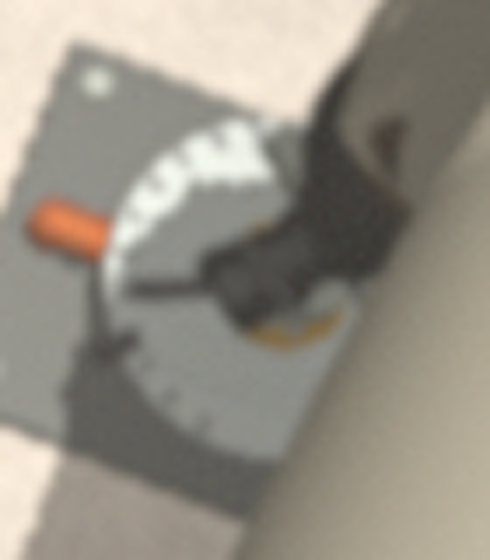

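```bash
python3 - <<'E'
from h import *
c=np.array([.486,-.2234])
def cr(x,y,x0,y0,k): return (x+.5)/k-.5+x0,(y+.5)/k-.5+y0
def a(n,px,z,c):
    q=p2w(n,*px,z=z)[:2]-c; print(n,np.degrees(np.arctan2(q[1],q[0])).round(1),np.hypot(*q).round(4))
a('top',cr(128,288,360,170,7),.073,c); a('top',cr(170,288,360,170,7),.073,c)
a('top',cr(122,342,360,170,7),.073,c);a('top',cr(102,350,360,170,7),.073,c)
a('top',cr(200,293,345,170,6),.073,c)
a('scene',cr(412,220,230,220,9),.073,np.array([.4887,-.224]))
a('scene',cr(345,285,230,220,9),.073,np.array([.4887,-.224]))
a('scene',cr(400,108,215,225,7),.073,np.array([.4887,-.224]))
t=overlay('top0','top',(360,195,400,235),14,[]);u=overlay('top9','top',(360,195,400,235),14,[])
cv2.imwrite('pics/c9.png',cv2.resize(np.hstack([t,u]),None,fx=.7,fy=.7))
E
```

```text
top 90.2 0.0544
top 90.6 0.0396
top 108.8 0.0606
top 109.0 0.0683
top 109.5 0.0585
scene 92.3 0.0547
scene 90.5 0.0265
scene 107.6 0.0593
```

View pics/c9.png

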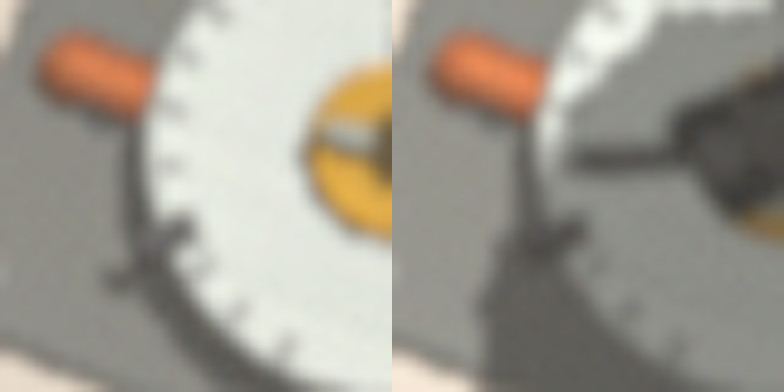

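>>> play_rows:
  rows:
    - [[0,0,0],-4,0.5]
    - [[0,0,0],-8,0.5]
    - [[0,0,0],-12,0.5]
    - [[0,0,0],-15,0.5]
    - [[0,0,0],-17,0.5]
    - [[0,0,0],-18,0.5]
    - [[0,0,0],-18,0.5]
    - [[0,0,0],-18,0.5]

```text
time: 11.93
ee_pos: [0.4868, -0.2232, 0.1473]
tcp_rot: [104.6, 89.9, -118.2]
wrist_force: [-4.6, -0.3, 4.8]
opening: 0.0107
```

```bash
python3 - <<'E'
from h import *
snap('scene','scene10');snap('top','top10')
to([.487,-.2228,.1472],137.3)
cv2.imwrite('pics/c10.png',np.hstack([overlay('scene10','scene',(240,210,290,270),8,[]),overlay('top10','top',(360,185,400,245),8,[])]))
E
```

```text
shift cm [ 0.01 -0.04  0.01] turn -0.05871771756997646 q [-24.6   2.1  -2.2  85.7  -0.  -71.8] pos [ 0.4868 -0.2232  0.1473] zyaw 137.24 F [-4.4 -0.7  4.7] open 0.0103 t 12.03
```

View pics/c10.png

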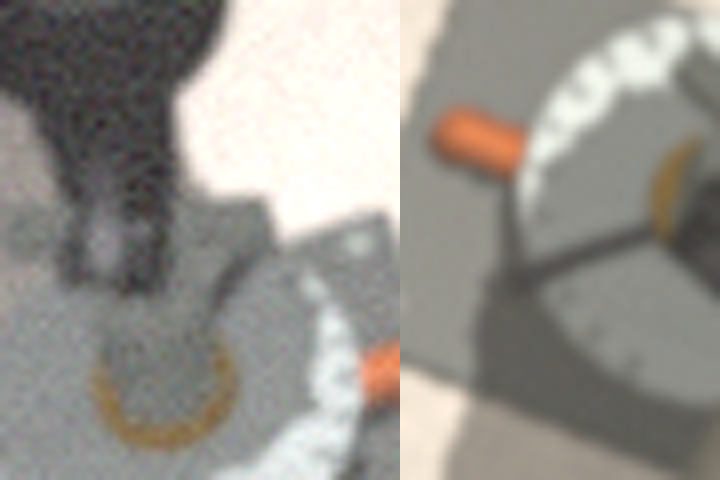

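>>> play_rows:
  rows:
    - [[-0.05,0,0],2,0.5]
    - [[-0.05,0,0],3,0.5]
    - [[-0.05,0,0],3,0.5]
    - [[-0.05,0,0],3,2.5]
    - [[-0.05,0,0],3,5]
    - [[-0.05,0,0],3,7]
    - [[-0.05,0,0],3,8.5]
    - [[-0.05,0,0],3,8.5]
    - [[-0.05,0,0],3,8.5]
    - [[-0.05,0,0],3,8.5]
    - [[-0.05,0,0],3,8.5]
    - [[-0.05,0,0],3,8.5]

```text
time: 13.03
ee_pos: [0.4872, -0.2229, 0.1475]
tcp_rot: [-101.3, 90.0, 33.1]
wrist_force: [0.3, -0.2, 0.5]
opening: 0.0855
```

>>> play_rows:
  rows:
    - [[-1,0,0],0,8.5]
    - [[-2,0,0],0,8.5]
    - [[-4,0,0],0,8.5]
    - [[-6,0,0],0,8.5]
    - [[-9,0,0],0,8.5]
    - [[-12,0,0],0,8.5]
    - [[-14,0,0],0,8.5]
    - [[-14,0,0],0,8.5]

```text
time: 13.7
ee_pos: [0.488, -0.2232, 0.2934]
tcp_rot: [-158.9, 89.6, -24.5]
wrist_force: [1.4, 0.4, 0.3]
opening: 0.0848
```

```bash
python3 - <<'E'
from h import *
to([.3,.1,.287])
E
```

```text
shift cm [ 0.41 -9.21 36.24] turn None q [-24.6   4.6  16.7 101.7   0.  -69. ] pos [ 0.488  -0.2232  0.2934] zyaw 134.44 F [1.4 0.4 0.3] open 0.0848 t 13.7
```

Move aside so the top camera sees the valve.

>>> play_rows:
  rows:
    - [[0,-9,35],0,8.5]
    - [[0,-9,35],0,8.5]
    - [[0,-9,35],0,8.5]
    - [[0,-9,35],0,8.5]
    - [[0,-9,35],0,8.5]
    - [[0,-9,35],0,8.5]
    - [[0,-9,35],0,8.5]
    - [[0,-9,35],0,8.5]
    - [[0,-9,35],0,8.5]
    - [[0,-9,35],0,8.5]
    - [[0,-9,35],0,8.5]
    - [[0,-9,35],0,8.5]

```text
time: 14.7
ee_pos: [0.3065, 0.0899, 0.2878]
tcp_rot: [-134.2, 90.0, 0.3]
wrist_force: [-0.2, -0.2, 0.2]
opening: 0.085
```

```bash
python3 - <<'E'
from h import *
to([.3,.1,.287])
snap('scene','scene11');snap('top','top11')
cv=keycurves((.487,-.2228),.079,44.4)+valvecurves((.487,-.2228),108.5)
cv2.imwrite('pics/c11.png',np.vstack([np.hstack([overlay(f'{n}11',n,b,5,q) for q in([],cv)]) for n,b in (('scene',(225,205,300,265)),('top',(365,180,440,240)))]))
E
```

```text
shift cm [ 0.08 -0.24  1.17] turn None q [ 16.4 -24.   -8.5 105.5  -0.  -28.1] pos [0.3065 0.0899 0.2878] zyaw 134.5 F [-0.2 -0.2  0.2] open 0.085 t 14.7
```

View pics/c11.png

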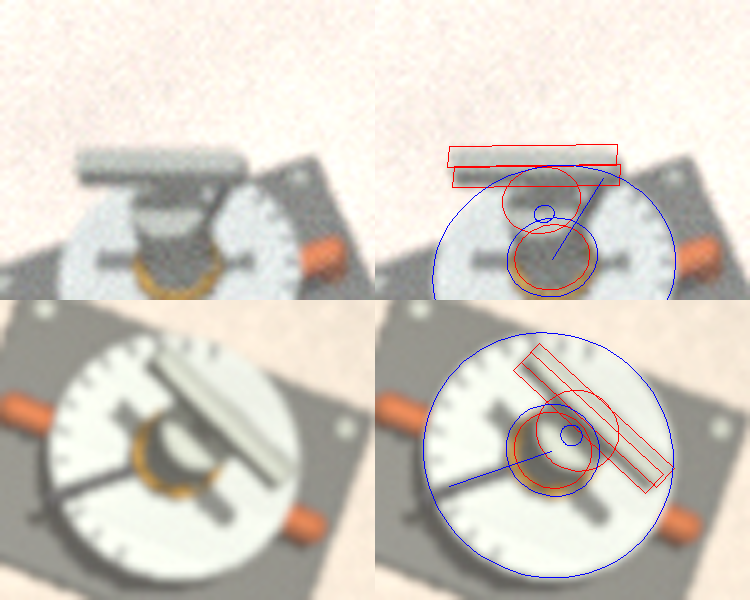

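```bash
python3 - <<'E'
from h import *
cv2.imwrite('pics/c12.png',overlay('top11','top',(362,190,406,230),16,[]))
d=np.load('pics/top11.npz')['d'];P=cloud('top',d,390,180,430,225).reshape(-1,3);q=P[P[:,2]>.16];print(len(q),np.median(q[:,2]),q.mean(0))
E
```

```text
245 0.17328368015166795 [ 0.48719998 -0.22140231  0.17199015]
```

View pics/c12.png

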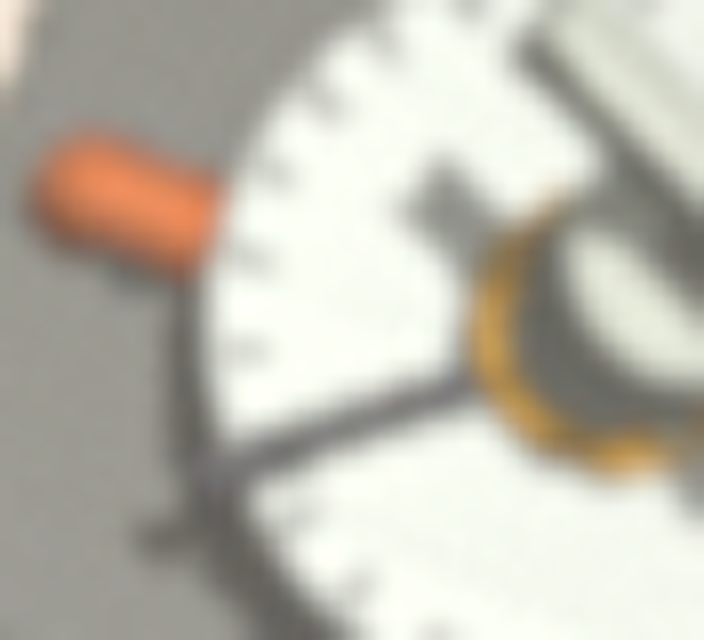

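```bash
python3 -c "
from h import *
print(bot.get_obs()['time'],np.abs(bot.get_obs()['qd']).max()); print(bot.job_done())"
```

```text
14.8 0.5963440175344681
the job is handed in; nothing more can be done
None
```

I took the key from the tray by its T-bar, slid it down over the stem of the large grey valve until light contact, and turned it about 148°. The first 29° or so was lost motion. No regrip was needed. I then eased the key back 3°, released it, moved the arm clear and handed the job in at 14.8 s; no verdict came back.

**Last checks:**
- **Pointer:** in the top picture it runs straight into the clip, at about 109° against my two clip readings of 109° (top camera) and 107.6° (scene camera).
- **Key:** the bar top measures 173 mm above the work surface, where a fully seated key gives 174 mm. The key looks upright and centred in both pictures.
- **Gripper:** it is open and clear of everything, with the wrist force near zero.

**Disagreement:** the scene camera places the valve about 2 mm away from where the top camera does. The key and valve were offset alike in the scene view, so I took this as calibration error.

I did not measure the tin, jar and carton again at the end. No contact with them showed up in the forces or along the path.

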